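# Find and mark the balance point of a ballasted tool handle

### The job

Slide the long handle tube lengthwise across the stand's steel edge, from the rest towards the lower catch, until it just tips over onto the catch by its own weight when let go, and no farther. Then set the marker saddle astride the tube, fully seated and right above the steel edge, to mark the balance point. Keep the tube on the edge throughout, do not bear down hard on it or drop it, and leave the two loose blocks alone.

Things in the scene. Friction and masses are not known exactly. Their poses are not given: they have to be found in the camera images.
- stand: Wooden balancing stand fixed to the bench, base board 70 x 270 x 14 mm. Origin: centre of its underside. y: along board and tube, from catch to rest; x across; z up. A steel blade (56 mm in x, 16 in y) stands across the middle, its rounded edge (radius 4) at z = 70 mm. Rest: post at y = +95 mm, 14 x 12 mm, top at z = 70. Catch: post at y = -85 mm, rubber top at z = 62.5.
- edge (a point): Middle of the top line of the steel fulcrum edge, 70 mm above the bench; same axes as the stand.
- catch: The low catch post of the stand, 14 x 12 mm with a rubber cap 62.5 mm above the bench, 7.5 mm lower than the edge. Origin: centre of its foot on the base board, 85 mm from the edge on the stand's -y side.
- bar: Handle: aluminium box tube 24 (x) x 300 (y) x 20 mm (z), black ends, about 0.55 kg. Origin: centre of underside. Hidden ballast: the balance point lies up to 35 mm either side of the middle. Starts level on edge and rest, y along the stand's y within 2 deg, balance point 5 to 85 mm from the edge on the rest's side; must travel along the stand's -y. Tipped, it slopes 5 deg down to -y.
- bar_tail (a point): Middle of the lower edge of the tube's end face at +y (the end beyond the rest).
- bar_head (a point): Middle of the lower edge of the tube's end face at -y (the end beyond the edge).
- marker: Marker saddle: dark steel block 42 (x) x 16 (y) x 42 mm high, 45 g, thin brass line round the middle of its 16 mm thickness. A slot 27 mm wide, 14 deep runs along y through its underside and fits over the tube. Stands on its two legs; grip across 42 or 16 mm. Origin: centre of underside between the feet, z up. Seated, the slot's roof lies on the tube, feet 14 mm below the tube's top.
- block_a: Loose tapered hardwood block 28 x 50 x 63 mm standing at the right of the work, a bystander. Origin: centre of its underside.
- block_b: Loose tapered hardwood block 28 x 50 x 64 mm standing behind the stand, a bystander. Origin: centre of its underside.
Not all that is in view belongs to the job. Of the things like the marker, leave any that is orange; of the rest the smaller one is meant.

How it is judged:
By the outcome, as a careful person would: the job done as asked, in the order asked, and still so for the second after the job is handed in, with the robot touching nothing.
It also fails if it takes over 72 s, if anything falls off the work surface, if the arm or the gripper's body presses on something with over 40 N, if the wrist force passes 120 N, or if a joint passes its speed limit or range.

### The arm

A 6-joint arm with a two-finger parallel gripper is mounted at the origin on a cart in front of the work surface, level with it; the furniture and walls round the work are solid. World frame = base frame: x ahead of the robot, y to its left, z up, the work surface at z = 0. Lengths are in m, angles in rad, forces in N, time in s.
With the tool pointing down it reaches from about 0.375 to 0.825 m from the base axis. Payload 5.5 kg.
Tool frame: the origin (TCP) lies midway between the tips of the shut fingers; the grasp point (between the pads) lies 19 mm behind it; x points along the fingers, y is the direction in which the jaws open and shut, and the axes are right-handed (so a half turn about x gives the same grasp; the last joint's range is limited). The gripper opens to 85 mm and grips with 20 to 120 N. Pads are 22 mm wide; open, the fingers measure 114 mm over their backs; the gripper's body (76 mm by 85 mm) begins 54 mm behind the grasp point. The pads swing forward as they close: fully open they stand 13 mm farther back than shut.
Start: joints at [-1.177, 0.314, -0.047, 1.21, 0, 1.571], TCP at [0.23, -0.554, 0.231] pointing down, gripper open.
Joint ranges: [-2.67, 2.67], [-0.69, 1.73], [-1.03, 1.25], [-2.08, 2.16], [-1.42, 1.45], [-3.14, 3.14]. Speed limits (rad/s): [2.39, 2.39, 3.01, 3.14, 3.14, 3.14].

### API

Orientations are given as a unit quaternion [x, y, z, w].
In Python, from bench import * gives the robot as it stands.
- The arm moves only by the shell command python3 -m handwheel 'ROWS'. ROWS is text: rows parted by semicolons, each of 7 numbers parted by spaces: the shift along the tool's x, y, z in mm, then the turn, a rotation vector about the tool's x, y, z in degrees, then the opening, from 0 (shut) to 1 (fully open). In form: dx dy dz ax ay az fingers; .... A call has 1 to 12 rows; each row is the pose to reach, as a shift and turn from the pose commanded when the call began, along the tool's axes at that moment; what a row does not reach only later rows make up. A row lasts 1/12 s, in which the tool goes at most 41.7 mm and 7.16 degrees, less where a joint would pass 70% of its speed; a pose out of reach is approached as far as the arm can. A call with a gripper value outside its range is refused whole. The fingers move at their own pace and stop on an object; the grip force is fixed at half the most. Time passes only in rows, so rows that repeat a pose let the fingers close. It gives the time, the measured TCP pose, the force and the opening at its end, in the units of the state.
- get_obs(): the state, without advancing time (a new reading comes with each control period).
- grab_frame(name): name is "scene" or "top" or "wrist"; returns the picture (420x560x3 uint8, red, green, blue); there is no depth.
- get_calibration(name): a dict with "vertical_fov" (degrees; the focal length in pixels is half the picture's height over the tangent of half this angle, whatever the lens; pixels are square), "cx", "cy" (the principal point, pixels), "origin" and "rotation" of the camera in the world; the wrist camera has in their place "T_tool_cam" (4x4, takes a point from camera to tool coordinates, whose origin is the TCP and whose axes are the tool frame's). Camera axes: x right, y down, z forward; pixel columns grow to the right and rows downward; lengths in m; the calibration is good to about 2 mm. A picture is of the moment at which its call begins: read the wrist's pose just before it. get_calibration takes no time and is no camera call.
- finish_job(): hands the job in, once; it reports no verdict.
The state is a dict: "clock": time; "qpos": joint angles; "joint_velocities": joint speeds; "tau": joint torques, N m; "ee_pos": TCP position; "orientation": TCP orientation; "ft_force": force on the tool from outside, world axes, zero at the start; "torque": the same for the moment, N m; "gripper_width": opening from 0.0 (shut) to 1.0 (fully open).
Only numpy, scipy, OpenCV 4.12 (cv2) and the standard library are available. Lean on these libraries where they do the work, as an engineer would, in place of code of your own. Each camera call takes 0.05 s, during which the arm holds its last target. There are 200 camera calls.

## Working session

There is one attempt and no reset: what is moved stays moved. The work goes in short steps, Python scripts to look and compute and a shell command to move; the robot and the scene stay as the last step left them, time stands still between calls to the robot, and variables do not carry over. Pictures are saved under pics/ and viewed, about 8 in all and at most 12, crops included, and the job is handed in when it is done.

```bash
mkdir -p pics; ls
python3 - <<'E'
from bench import *
import cv2,numpy as np
o=get_obs();print({k:np.round(v,3) for k,v in o.items()})
ims=[]
for n in("scene","top"):
    c=get_calibration(n);print(n,c)
    im=grab_frame(n);cv2.imwrite(f"pics/{n}0.png",im[...,::-1])
print(get_calibration("wrist"))
E
```

```text
pics
{'clock': np.float64(0.0), 'qpos': array([-1.177,  0.314, -0.048,  1.21 ,  0.   ,  1.571]), 'joint_velocities': array([ 0.   , -0.002,  0.001, -0.002,  0.001, -0.002]), 'tau': array([-1.0000e-03, -5.3959e+01,  3.3975e+01,  1.9000e-02, -0.0000e+00,
       -0.0000e+00]), 'ee_pos': array([ 0.23 , -0.554,  0.23 ]), 'orientation': array([-0.693, -0.139,  0.694, -0.138]), 'ft_force': array([-0.412,  0.804, -0.03 ]), 'torque': array([-0.036,  0.041,  0.041]), 'gripper_width': np.float64(1.001)}
scene {'vertical_fov': 57.431729899800246, 'cx': 275.86169821827184, 'cy': 211.8307689740582, 'origin': array([ 0.00803975, -0.36317804,  0.72785749]), 'rotation': array([ 0.79218985, -0.47956164,  0.18841928, -0.3270383 ])}
top {'vertical_fov': 44.362050659974365, 'cx': 279.38821316032426, 'cy': 208.9288860154188, 'origin': array([ 0.39121779, -0.04208618,  1.20847118]), 'rotation': array([ 0.70800828, -0.70138459,  0.06665277, -0.04838743])}
{'vertical_fov': 66.21609384152276, 'cx': 279.8372767987828, 'cy': 209.01796497316917, 'T_tool_cam': array([[ 1.23035706e-03, -2.67494023e-01,  9.63558734e-01,
        -1.43138870e-01],
       [ 9.99998540e-01, -8.13610577e-04, -1.50275346e-03,
         2.47444080e-04],
       [ 1.18593915e-03,  9.63559176e-01,  2.67492631e-01,
        -6.77040459e-02],
       [ 0.00000000e+00,  0.00000000e+00,  0.00000000e+00,
         1.00000000e+00]])}
```

View pics/scene0.png

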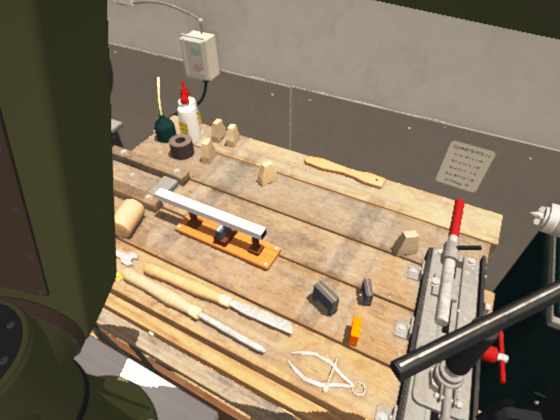

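View pics/top0.png

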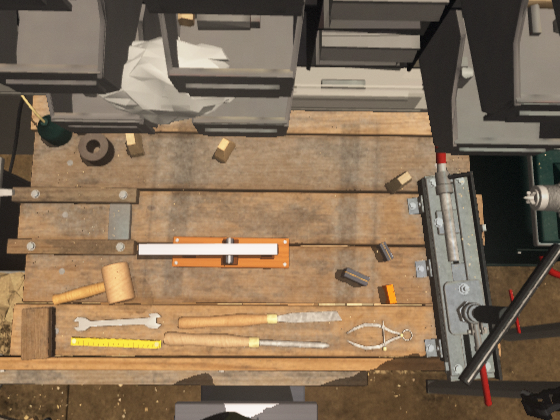

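The top view shows the tube, white, from (138,249) to (278,249), on the orange stand centred near (230,251). The rest is at the left, because the tube sticks out that way. Three saddle-like things: dark (352,277), dark (383,252) and orange (388,295). I leave the orange one, and of the two dark ones (383,252) looks smaller. I'll confirm that in a crop and measure.

```bash
cat > h.py <<'E'
from bench import *
import cv2,numpy as np
from scipy.spatial.transform import Rotation as R
def cam(name,o=None):
    c=get_calibration(name); f=210/np.tan(np.radians(c["vertical_fov"]/2))
    K=np.array([[f,0,c["cx"]],[0,f,c["cy"]],[0,0,1]])
    if name!="wrist": return K,R.from_quat(c["rotation"]).as_matrix(),np.array(c["origin"])
    o=o or get_obs(); Rt=R.from_quat(o["orientation"]).as_matrix(); T=np.array(c["T_tool_cam"])
    return K,Rt@T[:3,:3],np.array(o["ee_pos"])+Rt@T[:3,3]
def cast(C,uv,z):
    K,Rm,p=C; uv=np.atleast_2d(uv).astype(float)
    d=(Rm@np.linalg.inv(K)@np.c_[uv,np.ones(len(uv))].T).T
    return p+d*((z-p[2])/d[:,2])[:,None]
def proj(C,X):
    K,Rm,p=C; q=(K@(Rm.T@(np.atleast_2d(X)-p).T)).T
    return q[:,:2]/q[:,2:]
def big(m,amin=30):
    cs,_=cv2.findContours(m.astype(np.uint8),cv2.RETR_EXTERNAL,cv2.CHAIN_APPROX_NONE)
    return sorted([c[:,0] for c in cs if cv2.contourArea(c)>amin],key=lambda c:-cv2.contourArea(c))
E
python3 - <<'E'
from h import *
t=cv2.imread("pics/top0.png");s=cv2.imread("pics/scene0.png")
C=cam("top");D=cam("scene")
hs=cv2.cvtColor(t,cv2.COLOR_BGR2HSV);h,sa,v=cv2.split(hs)
roi=np.zeros(v.shape,bool);roi[230:275,125:300]=1
def rect(m,z,name):
    for c in big(m)[:3]:
        r=cv2.minAreaRect(cast(C,c,z)[:,:2].astype(np.float32)*1000)
        print(name,np.round(c.mean(0)),[np.round(x,1) for x in r])
og=(h>5)&(h<18)&(sa>170)&(v>100)
rect(og&roi,.014,"stand")
rect((sa<40)&(v>180)&roi,.09,"tube")
roi2=np.zeros(v.shape,bool);roi2[235:292,330:400]=1
rect((v<95)&roi2,.03,"dark")
roi3=np.zeros(v.shape,bool);roi3[280:310,370:405]=1
rect(og&roi3,.03,"orange")
a=cv2.resize(t[225:315,120:410],None,fx=2.7,fy=2.7,interpolation=2)
b=cv2.resize(s[180:360,140:390],None,fx=1.9,fy=1.9,interpolation=2)
w=783;out=np.zeros((a.shape[0]+b.shape[0],w,3),np.uint8);out[:a.shape[0],:a.shape[1]]=a;out[a.shape[0]:,:b.shape[1]]=b
cv2.imwrite("pics/c1.png",out);print(out.shape)
E
```

```text
stand [241. 255.] [array([484.5,  40.4]), array([ 67.1, 267.1]), np.float64(0.5)]
stand [199. 240.] [array([513.7, 112.5]), array([ 11.6, 117.9]), np.float64(0.6)]
tube [209. 249.] [array([480.3,  83.5]), array([ 52., 296.]), np.float64(4.4)]
dark [348. 279.] [array([ 428.5, -234.3]), array([70.9, 30.7]), np.float64(64.0)]
dark [361. 247.] [array([ 485.8, -253.3]), array([ 39.1, 128.4]), np.float64(0.5)]
orange [388. 294.] [array([ 392. , -322.9]), array([44.5, 22.4]), np.float64(11.2)]
(585, 783, 3)
```

View pics/c1.png

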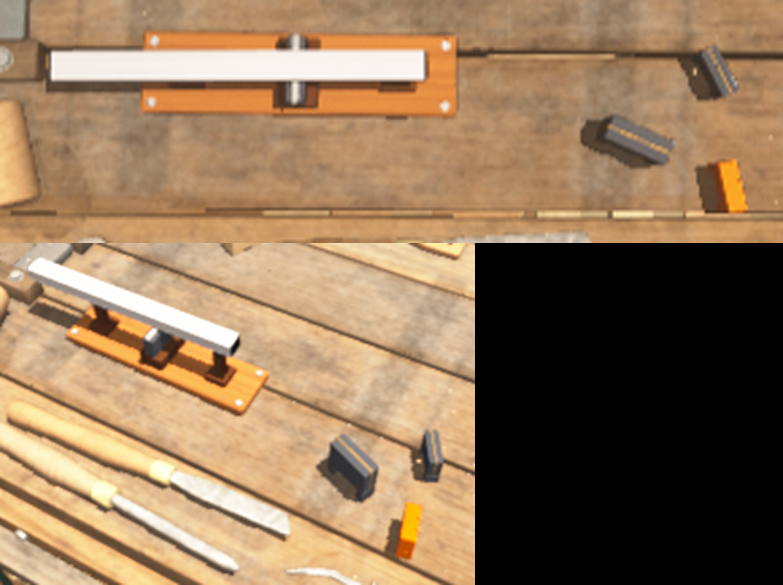

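The crop settles it. The two dark saddles have brass lines, at top-view (352,277) and (386,251). The one at (386,251) is clearly smaller in both views, so that is the marker. The orange one at (388,295) stays. Next are the precise numbers and the tool axes.

Run:
```python
from h import *
o=get_obs();print("tool axes cols\n",np.round(R.from_quat(o["orientation"]).as_matrix(),3))
t=cv2.imread("pics/top0.png");s=cv2.imread("pics/scene0.png")
C=cam("top");D=cam("scene")
h,sa,v=cv2.split(cv2.cvtColor(t,cv2.COLOR_BGR2HSV))
w=(sa<40)&(v>200)
rows=[]
for u in range(142,272,6):
    if 218<u<244: continue
    c=np.where(w[235:262,u])[0]+235
    rows.append(cast(C,[[u,c.min()-.5],[u,c.max()+.5]],.09))
rows=np.array(rows);mid=rows.mean(1)
print("tube width",np.median(rows[:,0,0]-rows[:,1,0]),"centre x at y=.04 , slope deg",np.polyfit(mid[:,1]-.04,mid[:,0],1)*[57.3,1])
c=[np.where(w[r,120:300])[0]+120 for r in (247,249,251)]
print([cast(C,[[x.min()-.5,r],[x.max()+.5,r]],.09)[:,:2].round(4) for x,r in zip(c,(247,249,251))])
# stand corner screws -> corners of orange plate by mask bbox
og=((h>5)&(h<18)&(sa>170)&(v>100));og[:225]=0;og[280:]=0;og[:,300:]=0;og[:,165-0:][:, :0]=0
og[:,:165]=0
ys,xs=np.where(og);q=cv2.minAreaRect(np.c_[xs,ys].astype(np.float32));b=cv2.boxPoints(q)
print("stand px",b.round(1).tolist());B=cast(C,b,.014);print(B[:,:2].round(4),B.mean(0).round(4))
# marker: small
m=np.zeros(v.shape,np.uint8);m[236:268,374:398]=1
g=((sa<75)&(v<125)&(m>0))
for c in big(g,20)[:2]:
    P=cast(C,c,.042)[:,:2].astype(np.float32)*1000
    r=cv2.minAreaRect(P);print("marker",c.mean(0),r)
print("px->z.042",cast(C,[[380,243],[388,242],[393,258],[386,261],[386,251]],.042)[:,:2].round(4))
cv2.imwrite("pics/mk.png",cv2.resize(np.hstack([t[230:275,365:405],np.repeat(g[230:275,365:405,None]*255,3,2).astype(np.uint8)]),None,fx=8,fy=8,interpolation=0))
# tube height check via two views: head top corner
```

```text
tool axes cols
 [[-0.001  0.384 -0.923]
 [ 0.001 -0.923 -0.384]
 [-1.    -0.002 -0.   ]]
tube width 0.023811146503213643 centre x at y=.04 , slope deg [-0.54437219  0.48589877]
[array([[ 0.4884,  0.2333],
       [ 0.4912, -0.0647]]), array([[ 0.484 ,  0.2331],
       [ 0.4869, -0.0648]]), array([[ 0.4797,  0.2328],
       [ 0.4825, -0.0648]])]
stand px [[171.89999389648438, 265.8999938964844], [172.39999389648438, 236.60000610351562], [288.5, 238.5], [288.0, 267.79998779296875]]
[[ 0.4522  0.1735]
 [ 0.5198  0.1752]
 [ 0.5181 -0.094 ]
 [ 0.4501 -0.0932]] [0.485  0.0404 0.014 ]
marker [385.08641975 250.98765432] ((488.54150390625, -312.8603820800781), (41.19673538208008, 21.491369247436523), 30.8651065826416)
px->z.042 [[ 0.5069 -0.302 ]
 [ 0.5094 -0.3204]
 [ 0.473  -0.3308]
 [ 0.4661 -0.3147]
 [ 0.4888 -0.3153]]
```

View pics/mk.png

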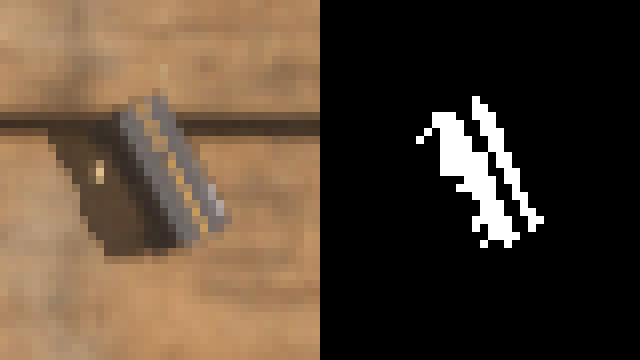

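The mask under-segments, so I read the marker from the brass line. It runs from top-view (382.5,243) to (391,259), so the centre is about (0.489,-0.316) and its long axis is about 28° from world x. The edge is at (0.485,0.040), the tube tail at y≈0.233, and the tube's width and length check out (23.8 / 298 mm). I'll move with the fingers shut and push the tail end face in -y.

```bash
python3 -m handwheel '30 -316 -370 -67.4 0 0 0;30 -316 -370 -67.4 0 0 0;30 -316 -370 -67.4 0 0 0;30 -316 -370 -67.4 0 0 0;30 -316 -370 -67.4 0 0 0;30 -316 -370 -67.4 0 0 0;30 -316 -370 -67.4 0 0 0;30 -316 -370 -67.4 0 0 0;30 -316 -370 -67.4 0 0 0;30 -316 -370 -67.4 0 0 0;30 -316 -370 -67.4 0 0 0;30 -316 -370 -67.4 0 0 0'; python3 -c "
from h import *
o=get_obs();print(o['clock'],np.round(o['ee_pos'],4),np.round(R.from_quat(o['orientation']).as_matrix(),3).tolist(),o['qpos'].round(2))"
```

```text
clock: 1.1
ee_pos: [0.4513, -0.1172, 0.201]
orientation: [0.5, 0.501, -0.499, 0.5]
ft_force: [0.1, -0.1, 0.3]
gripper_width: -0.0
1.1 [ 0.4513 -0.1172  0.201 ] [[0.0, 1.0, 0.001], [0.001, 0.001, -1.0], [-1.0, 0.0, -0.001]] [-0.25  0.08 -0.41  1.09  0.    1.31]
```

```bash
python3 -m handwheel '40 33 -387 0 0 0 0;40 33 -387 0 0 0 0;40 33 -387 0 0 0 0;40 33 -387 0 0 0 0;40 33 -387 0 0 0 0;40 33 -387 0 0 0 0;40 33 -387 0 0 0 0;40 33 -387 0 0 0 0;40 33 -387 0 0 0 0;40 33 -387 0 0 0 0;90 33 -387 0 0 0 0;90 33 -387 0 0 0 0'
python3 - <<'E'
from h import *
o=get_obs();print(np.round(o['ee_pos'],4))
w=grab_frame("wrist")[...,::-1];s=grab_frame("scene")[...,::-1]
cv2.imwrite("pics/w1.png",w);cv2.imwrite("pics/s1.png",s)
C=cam("wrist",o)
print("tail pred px",proj(C,[[.484,.233,.09],[.472,.233,.09],[.496,.233,.09],list(o['ee_pos'])]).round(1).tolist())
a=w; b=cv2.resize(s[180:300,120:300],(560,373))
cv2.imwrite("pics/v1.png",cv2.resize(np.vstack([a,b]),None,fx=.75,fy=.75))
E
```

```text
clock: 2.1
ee_pos: [0.4814, 0.2666, 0.1069]
orientation: [-0.498, -0.501, 0.501, -0.5]
ft_force: [-1.8, -1.0, -1.1]
gripper_width: -0.003
[0.4814 0.2666 0.1069]
tail pred px [[284.5, 306.1], [263.2, 306.0], [305.8, 306.2], [279.7, 264.5]]
```

View pics/v1.png

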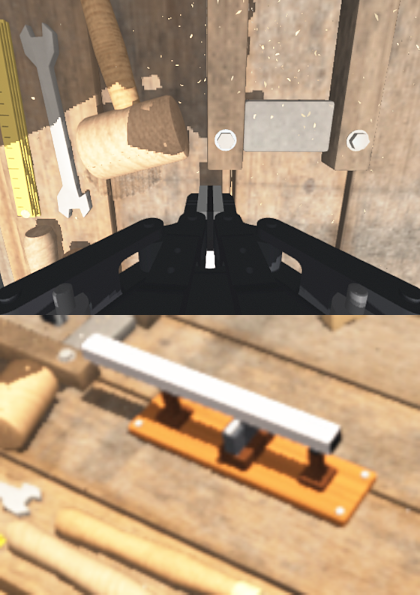

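The wrist view shows the shut fingers behind the tail, with a sliver of the white tube at (280,344) and the bench clear. The scene crop shows the tube level on edge and rest. I'll lower and approach.

```bash
python3 -m handwheel '33 0 0 0 0 0 0;33 0 0 0 0 0 0;33 0 8 0 0 0 0;33 0 14 0 0 0 0;33 0 14 0 0 0 0'
cat > tilt.py <<'E'
from h import *
import sys
s=grab_frame("scene")[...,::-1];n=sys.argv[1];cv2.imwrite(f"pics/t{n}.png",s)
D=cam("scene");h,sa,v=cv2.split(cv2.cvtColor(s,cv2.COLOR_BGR2HSV))
# white top face: mask, upper border in columns
m=(sa<60)&(v>185);m[:170]=0;m[260:]=0;m[:,:140]=0;m[:,300:]=0
c=big(m)[0];X=c[:,0].max();T=np.zeros(m.shape,np.uint8);cv2.drawContours(T,[c.reshape(-1,1,2)],-1,1,-1)
u=np.arange(X-75,X-8);top=np.array([np.where(T[:,k])[0].min() for k in u]);p=np.polyfit(u-X,top,1)
r=T[:, :];ys,xs=np.where(T)
k=(xs+0.6*ys).argmax()
print("slope",p[0].round(4),"head col",X,"y at head",p[1].round(2),"tail col",c[:,0].min())
o=get_obs();print("clk",round(float(o["clock"]),2),"tcp",np.round(o["ee_pos"],4),"F",np.round(o["ft_force"],1))
E
python3 tilt.py 0
python3 - <<'E'
from h import *
D=cam("scene");e=np.array([.4857,.04,.07])
def P(th,sh=0): # top far (+x) edge line pts
    t=np.radians(th);return [proj(D,[.4977,.04+d*np.cos(t)-.02*np.sin(t)*0,.09+d*np.sin(t)])[0].round(1) for d in(-.105,0,.19)]
print(P(0),P(5))
E
```

```text
clock: 2.62
ee_pos: [0.4848, 0.2514, 0.0803]
orientation: [0.501, 0.499, -0.5, 0.5]
ft_force: [-0.7, -0.2, -0.3]
gripper_width: -0.001
slope 0.3828 head col 265 y at head 227.19 tail col 153
clk 2.67 tcp [0.485  0.252  0.0802] F [ 0.3 -0.6  1.1]
[array([265.1, 228.3]), array([225.7, 212.9]), array([161.8, 188. ])] [array([265.1, 231. ]), array([225.7, 212.9]), array([160.5, 183.1])]
```

```bash
python3 -m handwheel '5 0 6 0 0 0 0;5 0 9 0 0 0 0;5 0 11 0 0 0 0;5 0 11 0 0 0 0;5 0 6 0 0 0 0;5 0 6 0 0 0 0;5 0 6 0 0 0 0;5 0 6 0 0 0 0'; python3 tilt.py 1
```

```text
clock: 3.33
ee_pos: [0.4835, 0.2464, 0.073]
orientation: [-0.5, -0.5, 0.501, -0.5]
ft_force: [0.0, 0.2, -0.3]
gripper_width: 0.001
slope 0.3787 head col 266 y at head 227.28 tail col 156
clk 3.38 tcp [0.4835 0.2465 0.073 ] F [ 0.4 -0.2 -0.3]
```

```bash
python3 -m handwheel '0 0 5 0 0 0 0;0 0 7.5 0 0 0 0;0 0 7.5 0 0 0 0;0 0 4 0 0 0 0;0 0 4 0 0 0 0;0 0 4 0 0 0 0;0 0 4 0 0 0 0;0 0 8 0 0 0 0;0 0 10 0 0 0 0;0 0 10 0 0 0 0;0 0 7 0 0 0 0;0 0 7 0 0 0 0'; python3 tilt.py 2
```

```text
clock: 4.38
ee_pos: [0.4839, 0.2397, 0.0733]
orientation: [-0.5, -0.5, 0.5, -0.5]
ft_force: [0.1, -0.7, -0.0]
gripper_width: -0.003
slope 0.381 head col 269 y at head 228.57 tail col 157
clk 4.43 tcp [0.4839 0.2396 0.0733] F [ 0.4 -0.3 -0.1]
```

```bash
python3 -m handwheel '0 0 3 0 0 0 0;0 0 5.5 0 0 0 0;0 0 5.5 0 0 0 0;0 0 2 0 0 0 0;0 0 2 0 0 0 0;0 0 2 0 0 0 0;0 0 2 0 0 0 0;0 0 6 0 0 0 0;0 0 8 0 0 0 0;0 0 8 0 0 0 0;0 0 5 0 0 0 0;0 0 5 0 0 0 0'; python3 tilt.py 3
```

```text
clock: 5.43
ee_pos: [0.4839, 0.2346, 0.0733]
orientation: [-0.5, -0.5, 0.5, -0.5]
ft_force: [-0.9, 0.7, 0.1]
gripper_width: 0.001
slope 0.3782 head col 271 y at head 229.27 tail col 159
clk 5.48 tcp [0.4838 0.2345 0.0732] F [ 0.9 -0.1 -0.3]
```

```bash
echo 'sys.exit(0 if .36<p[0]<.40 else 1)' >> tilt.py
python3 -m handwheel '0 0 4 0 0 0 0;0 0 5.5 0 0 0 0;0 0 5.5 0 0 0 0;0 0 2.5 0 0 0 0;0 0 2.5 0 0 0 0;0 0 2.5 0 0 0 0;0 0 2.5 0 0 0 0' >/dev/null && python3 tilt.py 4 &&
python3 -m handwheel '0 0 4 0 0 0 0;0 0 5.5 0 0 0 0;0 0 5.5 0 0 0 0;0 0 2.5 0 0 0 0;0 0 2.5 0 0 0 0;0 0 2.5 0 0 0 0;0 0 2.5 0 0 0 0' >/dev/null && python3 tilt.py 5 &&
python3 -m handwheel '0 0 4 0 0 0 0;0 0 5.5 0 0 0 0;0 0 5.5 0 0 0 0;0 0 2.5 0 0 0 0;0 0 2.5 0 0 0 0;0 0 2.5 0 0 0 0;0 0 2.5 0 0 0 0' >/dev/null && python3 tilt.py 6 &&
python3 -m handwheel '0 0 4 0 0 0 0;0 0 5.5 0 0 0 0;0 0 5.5 0 0 0 0;0 0 2.5 0 0 0 0;0 0 2.5 0 0 0 0;0 0 2.5 0 0 0 0;0 0 2.5 0 0 0 0' >/dev/null && python3 tilt.py 7
```

```text
slope 0.3804 head col 271 y at head 229.4 tail col 160
clk 6.12 tcp [0.4837 0.232  0.0732] F [-0.2 -0.1 -0. ]
slope 0.4419 head col 273 y at head 232.98 tail col 160
clk 6.75 tcp [0.4838 0.2295 0.0732] F [-0.5  0.4  0.1]
```

It tipped: slope 0.380 → 0.442, against about 0.45 expected for 5°. The last push step was 2.5 mm. I'll back off, lift, recheck the tube and head for the marker.

```bash
python3 -m handwheel '0 0 -25 0 0 0 0;-50 0 -25 0 0 0 0;-100 0 -25 0 0 0 0;-110 0 -25 0 0 0 0' >/dev/null; python3 tilt.py 8
python3 -m handwheel '0 5 500 -28 0 0 0.9;0 5 500 -28 0 0 0.9;0 5 500 -28 0 0 0.9;0 5 500 -28 0 0 0.9;0 5 500 -28 0 0 0.9;0 5 500 -28 0 0 0.9;0 5 500 -28 0 0 0.9;0 5 500 -28 0 0 0.9;0 5 500 -28 0 0 0.9;0 5 500 -28 0 0 0.9;0 5 500 -28 0 0 0.9;0 5 500 -28 0 0 0.9'; python3 tilt.py 9
```

```text
slope 0.4443 head col 273 y at head 233.08 tail col 148
clk 7.13 tcp [0.487  0.2565 0.1913] F [2.2 1.2 4.1]
clock: 8.13
ee_pos: [0.4879, -0.2331, 0.1833]
orientation: [0.364, 0.606, -0.364, 0.606]
ft_force: [1.2, -0.3, 1.0]
gripper_width: 0.895
slope 0.4409 head col 254 y at head 224.53 tail col 147
clk 8.18 tcp [ 0.4882 -0.2404  0.1833] F [ 0.4 -5.1  0.2]
```

```bash
python3 -m handwheel '0 0 0 0 0 0 0.9;0 0 0 0 0 0 0.9'
python3 - <<'E'
from h import *
o=get_obs();w=grab_frame("wrist")[...,::-1];cv2.imwrite("pics/w2.png",w)
C=cam("wrist",o);print(o['ee_pos'],R.from_quat(o['orientation']).as_matrix().round(3).tolist())
print(proj(C,[[.489,-.316,.042],[.489+.0185,-.316+.0098,.042],[.489-.0185,-.316-.0098,.042]]).round(1).tolist())
E
```

```text
clock: 8.35
ee_pos: [0.4879, -0.2315, 0.1829]
orientation: [0.365, 0.606, -0.365, 0.605]
ft_force: [0.0, 0.4, 0.9]
gripper_width: 0.9
[ 0.4878866  -0.2314579   0.18288742] [[-0.001, 0.884, 0.467], [0.001, 0.467, -0.884], [-1.0, -0.0, -0.001]]
[[240.3, 273.3], [261.9, 273.3], [218.7, 273.3]]
```

View pics/w2.png

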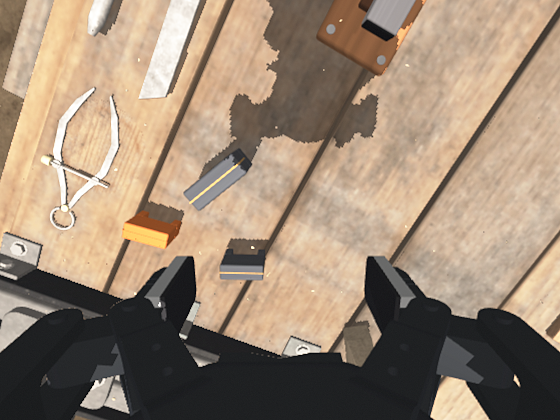

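The marker's brass line runs from (220,273) to (264,273), within 2 px of my prediction, and the jaws line up with its 42 mm side. The orange saddle and the big one are clear of the fingers. Descending to grip.

```bash
python3 -m handwheel '30 -37 75 0 0 0 0.72;50 -37 75 0 0 0 0.72;90 -37 75 0 0 0 0.72;125 -37 75 0 0 0 0.72;150 -37 75 0 0 0 0.72;165 -37 75 0 0 0 0.72;176 -37 75 0 0 0 0.72;176 -37 75 0 0 0 0.72;176 -37 75 0 0 0 0.72'
python3 - <<'E'
from h import *
o=get_obs();w=grab_frame("wrist")[...,::-1];cv2.imwrite("pics/w3.png",w)
C=cam("wrist",o);print(o['ee_pos'])
print(proj(C,[[.4904,-.3152,.042]]).round(1).tolist())
E
```

```text
clock: 9.15
ee_pos: [0.4914, -0.3134, 0.0076]
orientation: [0.364, 0.606, -0.364, 0.606]
ft_force: [1.0, -0.8, 0.1]
gripper_width: 0.719
[ 0.4914223  -0.31344607  0.00763265]
[[275.1, 305.7]]
```

View pics/w3.png

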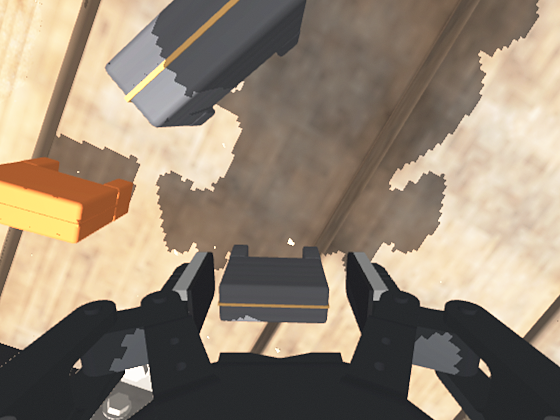

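The marker sits between the pads, brass line centre at (274,305). Closing and lifting.

```bash
python3 -m handwheel '0 0 1 0 0 0 0.5;0 0 1 0 0 0 0.3;0 0 1 0 0 0 0;0 0 1 0 0 0 0;0 0 1 0 0 0 0;0 0 1 0 0 0 0;-20 0 1 0 0 0 0;-50 0 1 0 0 0 0;-90 0 1 0 0 0 0;-130 0 1 0 0 0 0;-150 0 1 0 0 0 0;-150 0 1 0 0 0 0'
```

```text
clock: 10.2
ee_pos: [0.4947, -0.3176, 0.1641]
orientation: [0.364, 0.602, -0.365, 0.61]
ft_force: [0.8, 0.3, 0.4]
gripper_width: 0.485
```

```bash
python3 -m handwheel '0 137 -274 27.5 0 0 0;0 137 -274 27.5 0 0 0;0 137 -274 27.5 0 0 0;0 137 -274 27.5 0 0 0;0 137 -274 27.5 0 0 0;0 137 -274 27.5 0 0 0;0 137 -274 27.5 0 0 0;0 137 -274 27.5 0 0 0;0 137 -274 27.5 0 0 0;0 137 -274 27.5 0 0 0;0 137 -274 27.5 0 0 0;0 137 -274 27.5 0 0 0'
python3 - <<'E'
from h import *
o=get_obs();w=grab_frame("wrist")[...,::-1];cv2.imwrite("pics/w4.png",w)
o2=get_obs();C=cam("wrist",o);print(o['ee_pos'],o2['ee_pos'],R.from_quat(o['orientation']).as_matrix().round(3).tolist())
print("edge ends,ctr",proj(C,[[.4575,.0404,.07],[.5135,.0404,.07],[.4857,.0404,.07]]).round(1).tolist())
p=o['ee_pos']+np.array([0,0,.036]);print("marker top ctr pred",proj(C,p).round(1).tolist())
E
```

```text
clock: 11.2
ee_pos: [0.4839, -0.01, 0.1571]
orientation: [0.498, 0.502, -0.498, 0.502]
ft_force: [-0.0, -0.6, -0.8]
gripper_width: 0.485
[ 0.4839029  -0.01002223  0.1571397 ] [ 0.48393106 -0.01018389  0.1571738 ] [[-0.0, 1.0, 0.007], [-0.0, 0.007, -1.0], [-1.0, -0.0, 0.0]]
edge ends,ctr [[242.8, 144.9], [322.4, 145.3], [282.9, 145.1]]
marker top ctr pred [[279.5, 305.8]]
```

View pics/w4.png

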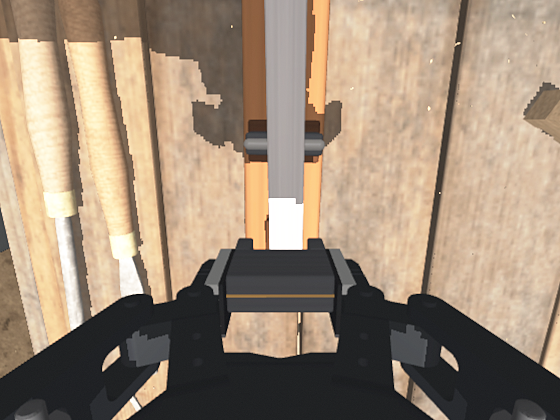

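The wrist view shows the held marker's brass line at about (281,295), the tube beyond it, and the blade's ends at (247,143) and (323,143), close to where I predicted. I'll measure tube, blade and marker in this one picture so that calibration errors cancel.

```bash
cat > meas.py <<'E'
from h import *
import sys
w=cv2.imread("pics/w4.png");g=cv2.GaussianBlur(w,(3,3),0).astype(float)
class O:pass
p=np.array([.48392,-.0101,.15715]);q=np.array([[0,1,.007],[0,.007,-1],[-1,0,0.]])
T=get_calibration("wrist")["T_tool_cam"];K=cam("top")[0].copy();c=get_calibration("wrist");f=210/np.tan(np.radians(c["vertical_fov"]/2))
K=np.array([[f,0,c["cx"]],[0,f,c["cy"]],[0,0,1]]);C=(K,q@T[:3,:3],p+q@T[:3,3])
gb=g.sum(2)/3;sat=g.max(2)-g.min(2)
# tube top: low saturation band
L=[]
for r in list(range(60,118,6))+list(range(166,190,4)):
    k=np.where(sat[r,255:315]<25)[0]+255
    # largest contiguous run
    runs=np.split(k,np.where(np.diff(k)>1)[0]+1);k=max(runs,key=len)
    y=.0404
    for _ in range(3):
        z=.09+(y-.0404)*np.tan(np.radians(5));X=cast(C,[[k[0]-.5,r],[k[-1]+.5,r]],z);y=X[:,1].mean()
    L.append([y,X[0,0],X[1,0]])
    if r%12==0 or r>165: print(r,k[0],k[-1],np.round(L[-1],4))
L=np.array(L);print("width",np.diff(L[:,1:]).mean().round(4),"ctr@edge",np.polyfit(L[:,0]-.0404,L[:,1:].mean(1),1)*[57.3,1])
for u in (251,257,312,318): print(u,[int(x) for x in gb[122:164,u]])
print("row143",[int(x) for x in gb[143,238:272]],[int(x) for x in gb[143,300:332]])
br=(g[...,2]-g[...,0]>45);br[:280]=0;br[310:]=0;br[:,:215]=0;br[:,345:]=0
ys,xs=np.where(br);print("brass",xs.min(),xs.max(),np.polyfit(xs-281,ys,1))
E
python3 meas.py
```

```text
60 266 305 [0.0914 0.4749 0.4984]
72 266 304 [0.0849 0.4748 0.498 ]
84 267 304 [0.0783 0.4753 0.4982]
96 267 304 [0.0715 0.4753 0.4984]
108 267 304 [0.0645 0.4752 0.4987]
166 269 302 [0.0283 0.4762 0.4985]
170 269 302 [0.0256 0.4762 0.4986]
174 269 302 [0.0229 0.4762 0.4987]
178 269 302 [0.0202 0.4762 0.4988]
182 269 302 [0.0174 0.4761 0.4989]
186 269 302 [0.0147 0.4761 0.4989]
width 0.023 ctr@edge [-0.75480481  0.48721301]
251 [51, 51, 50, 50, 50, 51, 51, 51, 51, 54, 60, 68, 73, 74, 73, 78, 100, 124, 135, 141, 149, 153, 147, 138, 131, 124, 112, 93, 76, 71, 71, 66, 59, 55, 56, 56, 56, 52, 61, 108, 166, 194]
257 [52, 51, 50, 49, 50, 51, 51, 51, 52, 54, 61, 68, 73, 74, 72, 77, 98, 122, 134, 140, 147, 152, 148, 139, 131, 125, 113, 94, 77, 72, 71, 66, 60, 56, 55, 56, 57, 54, 59, 101, 161, 192]
312 [49, 50, 49, 49, 49, 50, 51, 52, 52, 53, 56, 62, 70, 75, 76, 75, 81, 102, 125, 135, 141, 149, 152, 147, 138, 130, 123, 111, 93, 78, 73, 72, 66, 59, 60, 65, 66, 65, 61, 69, 114, 171]
318 [48, 46, 45, 45, 46, 47, 48, 49, 49, 51, 54, 61, 69, 74, 76, 75, 80, 102, 124, 134, 140, 149, 152, 147, 139, 131, 123, 112, 94, 77, 73, 70, 67, 79, 105, 127, 138, 143, 147, 162, 184, 195]
row143 [101, 102, 103, 103, 102, 106, 118, 130, 136, 142, 149, 153, 153, 153, 153, 153, 153, 152, 152, 152, 152, 152, 152, 152, 152, 152, 152, 152, 151, 152, 157, 163, 166, 165] [166, 167, 166, 157, 146, 144, 149, 150, 150, 150, 149, 149, 149, 149, 149, 148, 148, 149, 149, 148, 145, 140, 136, 127, 110, 96, 93, 97, 118, 160, 190, 200]
brass 226 333 [-6.81307651e-03  2.95665994e+02]
```

```bash
python3 -m handwheel '0 3.2 -25 0 5 0 0;0 3.2 -49 0 5 0 0;15 3.2 -49 0 5 0 0;35 3.2 -49 0 5 0 0;45 3.2 -49 0 5 0 0;49 3.2 -49 0 5 0 0;49 3.2 -49 0 5 0 0;49 3.2 -49 0 5 0 0'; python3 tilt.py 10
python3 - <<'E'
from h import *
o=get_obs();w=grab_frame("wrist")[...,::-1];cv2.imwrite("pics/w5.png",w)
s=grab_frame("scene")[...,::-1];t=grab_frame("top")[...,::-1]
print(o['ee_pos'],R.from_quat(o['orientation']).as_matrix().round(3).tolist())
a=cv2.resize(w[150:350,160:400],(600,500)[:2]);b=cv2.resize(s[170:290,140:300],(400,300));
cv2.imwrite("pics/v5.png",np.hstack([cv2.resize(a,(360,300)),b]))
E
```

```text
clock: 11.92
ee_pos: [0.4869, 0.0394, 0.1086]
orientation: [0.519, 0.523, -0.476, 0.479]
ft_force: [-0.0, 0.0, -1.1]
gripper_width: 0.481
[0.48733641 0.03953598 0.10898686] [[0.0, 1.0, 0.007], [0.087, 0.007, -0.996], [-0.996, 0.001, -0.087]]Traceback (most recent call last):
  File "tilt.py", line 8, in <module>
    u=np.arange(X-75,X-8);top=np.array([np.where(T[:,k])[0].min() for k in u]);p=np.polyfit(u-X,top,1)
                                        ~~~~~~~~~~~~~~~~~~~~~~~^^
    return umr_minimum(a, axis, None, out, keepdims, initial, where)
ValueError: zero-size array to reduction operation minimum which has no identity
```

View pics/v5.png

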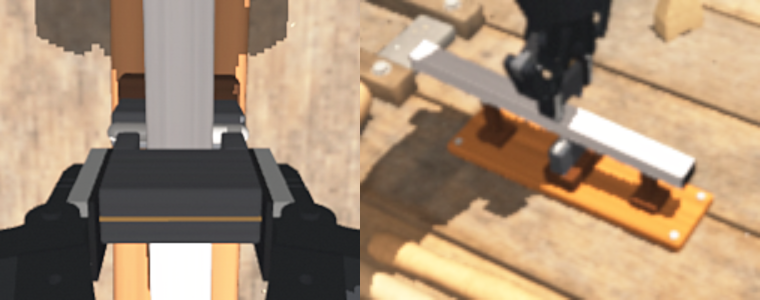

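The wrist crop shows the saddle's legs at about (118-143) and (214-246), straddling the tube at 147-214. That is nearly centred. I'll get the exact gaps from the pixels.

Run:
```python
from h import *
w=cv2.imread("pics/w5.png").astype(int);g=w.sum(2)//3
for r in (222,232,238,242,245): print(r,"L",g[r,232:264].tolist(),"R",g[r,296:330].tolist())
o=get_obs();C=cam("wrist",o);M=R.from_quat(o["orientation"]).as_matrix();p=o["ee_pos"]
for u in(8,10): print(u,proj(C,[p+M@np.array([u/1000,s*h/1000,-8/1000]) for s in(-1,1) for h in (13.5,21)]).round(1).tolist())
print("tube",proj(C,[[.4872+s*.012,.0404+d,.09+d*.0875] for s in(-1,1) for d in(.01,.03)]).round(1).tolist())
```

```text
222 L [210, 217, 165, 154, 111, 50, 49, 52, 55, 54, 55, 53, 54, 54, 54, 54, 53, 54, 53, 54, 54, 54, 54, 51, 44, 140, 166, 169, 171, 169, 169, 170] R [167, 169, 172, 170, 170, 161, 95, 46, 54, 56, 56, 56, 54, 55, 55, 56, 55, 55, 56, 57, 56, 55, 55, 46, 80, 174, 180, 136, 165, 187, 191, 192, 193, 195]
232 L [212, 185, 115, 91, 107, 110, 114, 112, 110, 110, 110, 111, 111, 112, 110, 109, 109, 109, 108, 108, 107, 108, 108, 106, 100, 130, 156, 170, 170, 169, 169, 170] R [168, 169, 171, 172, 168, 142, 100, 88, 90, 90, 89, 91, 86, 84, 85, 85, 84, 85, 85, 85, 85, 84, 84, 82, 74, 65, 55, 95, 177, 198, 197, 194, 192, 190]
238 L [124, 130, 138, 140, 153, 165, 143, 111, 102, 104, 90, 82, 82, 83, 83, 84, 83, 83, 81, 94, 128, 158, 163, 162, 162, 143, 154, 167, 168, 168, 168, 169] R [167, 170, 171, 170, 159, 158, 247, 253, 249, 250, 255, 243, 154, 114, 123, 95, 77, 80, 81, 80, 79, 80, 80, 76, 79, 200, 246, 240, 224, 188, 193, 197, 190, 186]
242 L [208, 228, 254, 244, 210, 120, 44, 53, 58, 57, 58, 58, 58, 59, 58, 59, 58, 58, 57, 55, 41, 122, 139, 135, 133, 124, 150, 166, 169, 168, 168, 169] R [168, 169, 171, 171, 158, 160, 254, 255, 254, 255, 255, 152, 34, 52, 55, 57, 57, 56, 58, 58, 58, 58, 59, 59, 58, 49, 62, 248, 244, 200, 188, 191, 189, 190]
245 L [201, 193, 139, 123, 82, 47, 57, 58, 58, 59, 59, 59, 60, 59, 59, 60, 60, 58, 58, 52, 37, 154, 180, 173, 176, 151, 152, 164, 168, 168, 169, 168] R [167, 169, 171, 170, 163, 141, 201, 223, 217, 222, 198, 107, 38, 56, 57, 59, 58, 59, 58, 59, 59, 59, 59, 61, 59, 59, 55, 40, 151, 193, 193, 189, 188, 191]
8 [[252.8, 243.0], [237.8, 243.0], [306.6, 243.0], [321.6, 243.0]]
10 [[253.1, 241.6], [238.3, 241.6], [306.3, 241.6], [321.1, 241.5]]
tube [[256.9, 233.6], [256.5, 196.9], [301.9, 233.8], [302.8, 197.2]]
```

The slot centre is at column 280.1 and the tube centre at 279.3, so 0.4 mm off with 1.5 mm clearance each side. Descending gently.

```bash
python3 -m handwheel '4 -0.4 2.5 0 0 0 0;10 -0.4 2.5 0 0 0 0;15 -0.4 2.5 0 0 0 0;18 -0.4 2.5 0 0 0 0;20 -0.4 2.5 0 0 0 0;20 -0.4 2.5 0 0 0 0;20 -0.4 2.5 0 0 0 0'; python3 -m handwheel '1 0 0 0 0 0 0;1 0 0 0 0 0 0;1 0 0 0 0 0 0'
```

```text
clock: 12.7
ee_pos: [0.4862, 0.0392, 0.088]
orientation: [0.519, 0.524, -0.476, 0.48]
ft_force: [0.0, -0.1, -1.2]
gripper_width: 0.479
clock: 12.95
ee_pos: [0.4865, 0.0393, 0.0873]
orientation: [0.519, 0.523, -0.476, 0.48]
ft_force: [-0.1, -0.2, -0.0]
gripper_width: 0.483
```

```bash
python3 -m handwheel '1 0 0 0 0 0 0;1 0 0 0 0 0 0;1 0 0 0 0 0 0'|grep -E "pos|force"
python3 - <<'E'
from h import *
o=get_obs();w=grab_frame("wrist")[...,::-1];cv2.imwrite("pics/w6.png",w)
s=grab_frame("scene")[...,::-1];cv2.imwrite("pics/s6.png",s)
cv2.imwrite("pics/v6.png",np.hstack([cv2.resize(w[180:340,180:380],(375,300)),cv2.resize(s[180:260,190:300],(412,300),interpolation=2)]))
E
```

```text
ee_pos: [0.4863, 0.0393, 0.0862]
ft_force: [-0.3, 0.5, -0.4]
```

View pics/v6.png

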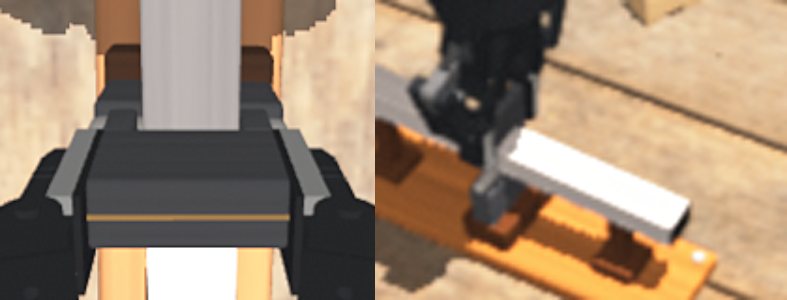

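The saddle now straddles the tube and there's no contact force yet. Lowering in 1 mm steps until it touches.

```bash
python3 -m handwheel '1 0 0 0 0 0 0;1 0 0 0 0 0 0;1 0 0 0 0 0 0'|grep -E "pos|force"
python3 - <<'E'
from h import *
import time
print([get_obs()["ft_force"].round(2).tolist()])
E
python3 -m handwheel '1 0 0 0 0 0 0;1 0 0 0 0 0 0;1 0 0 0 0 0 0'|grep -E "pos|force"
```

```text
ee_pos: [0.4864, 0.0394, 0.0852]
ft_force: [0.4, -0.6, -0.6]
[[0.38, -0.58, -0.56]]
ee_pos: [0.4866, 0.0395, 0.085]
ft_force: [-2.2, -0.5, 8.6]
```

Touched at z≈0.085 with 8.6 N, where I expected it. I'll ease up 0.6 mm and release.

```bash
python3 -m handwheel '-0.6 0 0 0 0 0 0;-0.6 0 0 0 0 0 0;-0.6 0 0 0 0 0 0.55;-0.6 0 0 0 0 0 0.65;-0.6 0 0 0 0 0 0.75;-0.6 0 0 0 0 0 0.75;-0.6 0 0 0 0 0 0.75'; python3 -m handwheel '-15 0 0 0 0 0 0.75;-40 0 0 0 0 0 0.75;-70 0 5 0 0 0 0.75;-70 0 45 0 0 0 0.75;-70 0 50 0 0 0 0.75;-70 0 50 0 0 0 0.75'
python3 - <<'E'
from h import *
o=get_obs();w=grab_frame("wrist")[...,::-1];cv2.imwrite("pics/w7.png",w)
s=grab_frame("scene")[...,::-1];cv2.imwrite("pics/s7.png",s)
t=grab_frame("top")[...,::-1];cv2.imwrite("pics/t7.png",t)
print(o['ee_pos'],R.from_quat(o['orientation']).as_matrix().round(3).tolist())
cv2.imwrite("pics/v7.png",np.vstack([np.hstack([cv2.resize(w[0:300,150:410],(260,300)),cv2.resize(s[180:260,170:300],(488,300),interpolation=2)]),cv2.resize(t[225:275,165:290],(748,299),interpolation=2)]))
E
```

```text
clock: 14.38
ee_pos: [0.4862, 0.0395, 0.0846]
orientation: [0.519, 0.524, -0.476, 0.48]
ft_force: [0.1, -0.5, 0.7]
gripper_width: 0.749
clock: 14.88
ee_pos: [0.487, -0.0181, 0.1502]
orientation: [0.52, 0.522, -0.477, 0.479]
ft_force: [-1.1, 0.2, 0.4]
gripper_width: 0.75
[ 0.48695708 -0.01810016  0.15024991] [[-0.0, 1.0, 0.005], [0.087, 0.005, -0.996], [-0.996, 0.0, -0.087]]
```

View pics/v7.png

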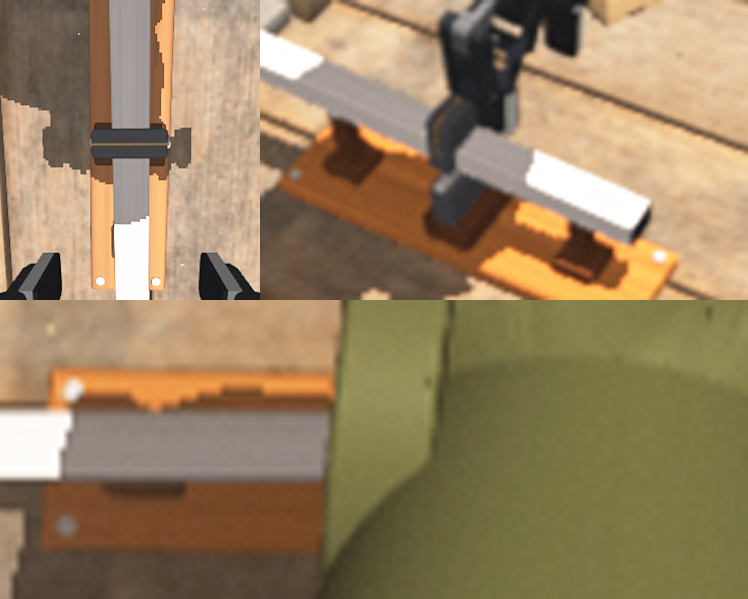

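The saddle sits astride the tube at wrist (280,145), the blade tips peeping out at both ends in line with it, and the tube is still tipped. I'll retract the arm and check numerically in the top view.

```bash
python3 -m handwheel '-60 0 20 0 0 0 0.75;-80 -20 70 0 0 0 0.75;-80 -20 110 0 0 0 0.75;-80 -20 150 0 0 0 0.75;-80 -20 190 0 0 0 0.75;-80 -20 230 0 0 0 0.75;-80 -20 270 0 0 0 0.75;-80 -20 300 0 0 0 0.75;-80 -20 300 0 0 0 0.75;-80 -20 300 0 0 0 0.75'|grep -E "clock|pos"; python3 tilt.py 11
python3 - <<'E'
from h import *
w=cv2.imread("pics/w7.png").astype(int)
br=(w[...,2]-w[...,0]>35)&(w[...,2]<190);m=np.zeros(br.shape,bool);m[132:156,246:314]=1
ys,xs=np.where(br&m);k=(abs(ys-145)<4);print("wrist brass px",xs[k].min(),xs[k].max(),ys[k].mean())
q=np.array([[0,1,.005],[.087,.005,-.996],[-.996,0,-.087]]);p=np.array([.487,-.0181,.1502])
c=get_calibration("wrist");T=c["T_tool_cam"];f=210/np.tan(np.radians(c["vertical_fov"]/2));K=np.array([[f,0,c["cx"]],[0,f,c["cy"]],[0,0,1]]);C=(K,q@T[:3,:3],p+q@T[:3,3])
print("brass top world",cast(C,[[(xs[k].min()+xs[k].max())/2,ys[k].mean()+.0]],.1178).round(4),"expected y for origin at edge: edge-.0037; edge px",proj(C,[[.4585,.0408,.07],[.5145,.0408,.07]]).round(1).tolist())
t=grab_frame("top")[...,::-1];cv2.imwrite("pics/t12.png",t)
D=cam("top");print("top pred brass(y=.0375)",proj(D,[.487,.0375,.1178]).round(1))
cv2.imwrite("pics/v8.png",cv2.resize(t[225:275,125:295],None,fx=4.5,fy=4.5,interpolation=2))
E
```

```text
clock: 15.87
ee_pos: [0.4691, -0.3236, 0.2023]
wrist brass px 246 313 143.82758620689654
brass top world [[0.4866 0.0398 0.1178]] expected y for origin at edge: edge-.0037; edge px [[239.4, 143.4], [319.9, 143.7]]
top pred brass(y=.0375) [[228.4 247.4]]Traceback (most recent call last):
  File "tilt.py", line 8, in <module>
    u=np.arange(X-75,X-8);top=np.array([np.where(T[:,k])[0].min() for k in u]);p=np.polyfit(u-X,top,1)
                                        ~~~~~~~~~~~~~~~~~~~~~~~^^
    return umr_minimum(a, axis, None, out, keepdims, initial, where)
ValueError: zero-size array to reduction operation minimum which has no identity
```

View pics/v8.png

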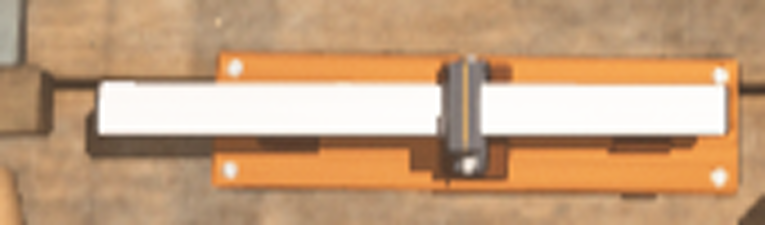

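Brass line at top-view (228.5,248.3), predicted (228.4,247.4). Relative to the blade tips, both views put the saddle within about 1–2 mm of the edge. One last check that the tube is still tipped, then I'll hand in.

Run:
```python
from h import *
for n in("t8","t11"):
    s=cv2.imread(f"pics/{n}.png");h,sa,v=cv2.split(cv2.cvtColor(s,cv2.COLOR_BGR2HSV))
    m=(sa<60)&(v>185);m[:170]=0;m[260:]=0;m[:,:165]=0;m[:,300:]=0
    P=[]
    for c in big(m)[:2]:
        for u in range(c[:,0].min()+3,c[:,0].max()-8):
            if not 205<u<240: P.append((u,c[c[:,0]==u][:,1].min()))
    P=np.array(P);print(n,np.polyfit(P[:,0]-225,P[:,1],1).round(3),len(P))
o=get_obs();print(o["clock"],o["ft_force"].round(1))
print(finish_job())
```

```text
t8 [  0.487 211.111] 63
t11 [  0.491 210.913] 63
15.9667 [ 0.2  0.3 -0.4]
the job is handed in; nothing more can be done
None
```

The tube tipped onto the catch and the marker saddle is seated on it over the steel edge. The job was handed in at about 16 s of the 72 s allowed; it gives no verdict.

**Tube:** I pushed the tail end in 2.5 mm steps, drawing back after each one to see whether the tube would tip. It tipped about 17 mm in, and I stopped there. The earlier steps had been slope 0.38 in the scene view; it then read 0.442, against about 0.45 expected for 5°. On the same fit, the slope just after tipping and just before hand-in was the same (0.487 and 0.491), so it is still on the catch.

**Marker:** I took the smaller dark saddle and gripped it across its 42 mm side. It was lowered at a 5° tilt onto the tube. First touch read 8.6 N, about where I expected it to seat. I eased up 0.6 mm, released it and moved the arm away.

**Last checks:**
- **Position along the tube:** the two views disagree slightly. The top view against my edge position put the saddle on the edge. The top view against the blade tips, and the wrist view, put it about 1 to 2 mm towards the rest. I left it there.
- **Wrist measurement:** my colour mask for the brass line ran out to the edges of its search window, so the wrist figure is rough.
- **Tilt script:** it failed in both checks once the arm or its shadow, or the saddle, broke up the white tube in the picture. I made the final tilt check with a separate fit.
- **Loose blocks and other saddles:** the arm never went near the loose blocks or gripped the orange and large saddles. I did not measure them again at the end.

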